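Close and lock the topping well

TASK

Close the topping well for the night: with a fingertip, push the white cover board along its rails over the two pans until you feel it drop into its locating notches and it lies level with the rim, then swing the turn-catch on the near rim fully across, over the cover's edge, to lock it down. The cover is only to be pushed, never gripped and lifted or tipped up. Leave everything that stands around it where it is.

Things in the scene. Friction and masses are not known exactly. Their poses are not given: they have to be found in the camera images.
- well: fixed steel topping well, 438 mm long (y) by 321 mm deep (x). Origin on the counter below the middle of the closed cover; x away from the robot, y the way the cover closes, z up. Housing y -300 to +138 mm. Cover's channel x +-109.5 mm between side rims 18 mm wide, tops 118 mm up. Two pans at y +-108 mm, then a dry deck 98 mm up at y -288 to -123. Rear ledge 118 mm up at x 128 to 190 mm
- well_home (a point): point on the well where the cover's origin lies when the cover is home: middle of the channel, 98 mm above the counter, the height of the notch floors. Axes as the well's. The feet have 3 mm to spare either way along y. An end rim (top 118 mm) at y = +115.5 mm stops the cover; the other end, y = -300 mm, is open above the rails
- notch (a point): middle of the floor of one of four locating notches in the two rails, the one at x = -99.5, y = -95 mm from well_home; the others at x = +-99.5, y = +-95 mm. Each is 20 mm long (y) and 6 mm deep. The rails are 20 mm wide, along y on both sides of the channel, tops 104 mm above the counter
- cover: loose white plastic board, 225 mm long (its y, along the rails), 215 wide (x), 12 thick, 0.4 to 0.8 kg, on four feet 8 mm high (12 x 14 mm at x +-99.5, y +-95). Origin at its middle, at the feet's underside; board z 8 to 20 mm. Starts 100 to 160 mm short of home, lined up with the rails, top 124 mm above the counter; home it sinks 6 mm, level with the rim. Slides with 1 to 8 N
- rib (a point): middle of the top edge of the finger rib that stands across the cover near its trailing (-y) edge: 130 mm long (x), 12 mm thick (y), rising 22 mm above the board; at y = -80 mm, z = 42 mm from the cover's origin. Behind it 26 mm of board are free to the trailing edge. Axes as the cover's
- catch (a joint): turn-catch on the robot-side rim: dark steel bar 12 mm wide, 4 mm thick (120 to 124 mm above the counter) on an upright pivot. Radians, growing anticlockwise from above: 0 = along the rim, pointing to the well's -y; 1.57 = at its stop, square across the cover's edge; starts at -0.35 to 0 (negative: outwards). Stays where left; turns with 1 N at the tab. It clears the cover only when that is home
- catch_pivot (a point): the upright pivot axis of the catch, in the middle of the robot-side rim at the well's x = -118.5, y = +45 mm; point 124 mm above the counter (top of the bar)
- catch_tab (a point): middle of the top edge of the catch's upright thumb tab, which stands on the bar's free end, 41 mm from the pivot: 16 mm long along the bar, 4 mm thick across it, from the bar's top up to 144 mm above the counter
- shaker: bystander: steel shaker, 88 mm across, 180 mm tall; origin at the middle of its foot
- jigger: bystander: small steel hourglass measure, 48 mm across, 85 mm tall, on the counter on the robot's side of the well; origin at the middle of its foot
- spoon: bystander: steel spoon, 200 mm long, lying on the counter on the robot's side of the well; origin at its middle, on the counter
- jar_tall: bystander: glass jar with steel cap, 62 mm across, 85 mm tall, on the well's rear ledge; origin at the middle of its foot
- jar_small: bystander: glass jar with steel cap, 54 mm across, 60 mm tall, on the well's rear ledge; origin at the middle of its foot
- lids: bystander: stack of flat cup lids, 95 mm across, 54 mm tall, on the counter beyond the well's closed end; origin at the middle of its foot
- cups: bystander: stack of upturned paper cups, 94 mm across, 146 mm tall, on the counter beyond the well's closed end; origin at the middle of its foot

How it is judged:
By the outcome, as a careful person would: the job done as asked, in the order asked, and still so for the second after the job is handed in, with the robot touching nothing.
It also fails if it takes over 48 s, if anything falls off the work surface, if the arm or the gripper's body presses on something with over 40 N, if the wrist force passes 120 N, or if a joint passes its speed limit or range.

ROBOT

A 6-joint arm with a two-finger parallel gripper is mounted at the origin on the work surface. World frame = base frame: x ahead of the robot, y to its left, z up, the work surface at z = 0. Lengths are in mm, angles in rad, forces in N, time in s.
With the tool pointing down it reaches from about 350 to 775 mm from the base axis. Payload 7.3 kg.
Tool frame: the origin (TCP) lies midway between the tips of the shut fingers; the grasp point (between the pads) lies 19 mm behind it; z points along the fingers, y is the line along which they close (so a half turn about z gives the same grasp; the last joint's range is limited). The gripper opens to 92 mm and grips with 3 to 60 N. Pads are 19 mm wide; open, the fingers measure 130 mm over their backs; the gripper's body (75 mm by 190 mm) begins 47 mm behind the grasp point.
Start: joints at [0.991, 0.342, 1.524, -0, 1.275, -0.146], TCP at [220.658, 476.398, 226.741] pointing down, gripper open.
Joint ranges: [-2.53, 2.53], [-0.77, 2.02], [0.04, 2.7], [-1, 4.14], [0.28, 2.66], [-3.11, 3.11]. Speed limits (rad/s): [2.57, 2.57, 3.14, 3.14, 3.14, 3.14].

INTERFACE

Orientations are given as [roll, pitch, yaw] about the fixed x, y, z axes, in that order (R = Rz(yaw) Ry(pitch) Rx(roll)).
In Python, from plant import monitor, optics, workorder gives the robot as it stands. The module is installed in compiled form; this text tells all that it offers.
- The arm moves only by the tool servo_tool, never from a script. Its arguments are lists of equal length, an entry for each row: "linear": the shift along the tool's x, y, z as a fraction of full scale, a list of three; "spin": the turn about the tool's z as a fraction of full scale. In form: {"linear": [[dx, dy, dz], ...], "spin": [spin, ...]}. A call has exactly 8 rows; each row shifts and turns the commanded pose from where the row before left it, along the tool's axes as they then stand; what a row does not reach is not made up. Full scale, the value 1, is 200 mm for a shift and 90 degrees for a turn. A row lasts 1/8 s, in which the tool goes at most 62.5 mm and 10.7 degrees, less where a joint would pass 70% of its speed; a pose out of reach is approached as far as the arm can. A call with a number of a shift or a turn outside -1 to 1 is refused whole. A call with a gripper value outside its range is refused whole. "hand" is the opening, from -1 (shut) to 1 (fully open), set as the call begins (left out, the last holds). The fingers move at their own pace and stop on an object; the grip force is fixed at half the most. Time passes only in rows, so rows that do not move let the fingers close, or fill a call up. It gives the time, the measured TCP pose, the force, the opening and the grip force at its end, in the units of the state.
- monitor.get_obs(): the state, without advancing time (a new reading comes with each control period).
- optics.capture(name): name is "side" or "top" or "wrist"; returns a dict with "frame" (420x560x3 uint8, blue, green, red), "K" (3x3 intrinsics, pixels), "world_to_cam" (4x4, takes a point from world to camera coordinates). Camera axes: x right, y down, z forward; pixel columns grow to the right and rows downward; lengths in mm; the calibration is good to about 2 mm. The wrist camera is an equidistant fisheye: a pixel r from the principal point sees the ray r / f radians off the axis. A picture is of the moment at which its call begins. There is no depth.
- workorder.close_job(): hands the job in; it is judged then, once.
The state is a dict: "time": time; "joint_positions": joint angles; "dq": joint speeds; "tau": joint torques, N m; "tool_pos": TCP position; "tcp_rot": TCP orientation; "contact_force": force on the tool from outside, world axes, zero at the start; "moment": the same for the moment, N m; "grip_width": finger opening in mm; "finger_force": force on a finger pad.
Only numpy, scipy, OpenCV 4.12 (cv2) and the standard library are available. Lean on these libraries where they do the work, as an engineer would, in place of code of your own. Each camera call takes 0.05 s, during which the arm holds its last target. There are 200 camera calls.

## Working session

There is one attempt and no reset: what is moved stays moved. The work goes in short steps, Python scripts to look and compute and a tool call to move; the robot and the scene stay as the last step left them, time stands still between calls to the robot, and variables do not carry over. Pictures are saved under pics/ and viewed, at most 10 in all, crops included, and the job is handed in when it is done.

Besides the shell and the picture viewer there is one more tool, called after "Call:" as name([rows], argument=value, ...), one row to a line, values as JSON. servo_tool: Moves the arm, as the interface text tells. Shift numbers are shares of 200 mm and turn numbers shares of 90 degrees, none past 1 either way. Its arguments: {"type":"object","properties":{"linear":{"type":"array","items":{"type":"array","items":{"type":"number","minimum":-1,"maximum":1}}},"spin":{"type":"array","items":{"type":"number","minimum":-1,"maximum":1}},"hand":{"type":"number"}},"required":["linear","spin"]}

```bash
mkdir -p pics
python3 - <<'E'
from plant import monitor, optics
import cv2,numpy as np,pickle
o=monitor.get_obs();print(o)
d={}
for n in("side","top"):
    c=optics.capture(n);d[n]=c;cv2.imwrite(f"pics/{n}0.png",c["frame"]);print(n,c["K"].tolist(),np.round(c["world_to_cam"],3).tolist())
pickle.dump(d,open("c0.pkl","wb"))
E
```

```text
{'time': 0.0, 'joint_positions': array([ 9.91013389e-01,  3.42722992e-01,  1.52499266e+00, -3.02653161e-05,
        1.27542344e+00, -1.46047516e-01]), 'dq': array([ 3.85217447e-05, -2.49245145e-04,  3.07502651e-04,  9.34092619e-04,
        2.11725458e-04, -9.00132841e-04]), 'tau': array([ 5.24770712e-04, -4.31241453e+01, -2.44216758e+01,  7.18942937e-02,
        5.60197723e-02, -1.19463689e-04]), 'tool_pos': array([220.42467081, 476.03841891, 226.05333643]), 'tcp_rot': array([-3.14005847e+00, -1.96418073e-04,  2.70786591e+00]), 'contact_force': array([ 0.10224846,  0.42779524, -0.02880108]), 'moment': array([-0.00958475,  0.01281832, -0.00845835]), 'finger_force': 0.0, 'grip_width': 91.78489137620141}
side [[433.68382055644105, 0.0, 280.0725594084383], [0.0, 433.68382055644105, 213.47347319171197], [0.0, 0.0, 1.0]] [[0.996, -0.089, 0.004, -599.835], [-0.059, -0.694, -0.717, 162.795], [0.066, 0.714, -0.697, 950.453], [0.0, 0.0, 0.0, 1.0]]
top [[507.47891380387546, 0.0, 278.7095493741061], [0.0, 507.47891380387546, 202.26763865916243], [0.0, 0.0, 1.0]] [[0.006, -1.0, -0.009, 47.455], [-0.992, -0.005, -0.124, 587.432], [0.124, 0.01, -0.992, 1140.225], [0.0, 0.0, 0.0, 1.0]]
```

View pics/top0.png

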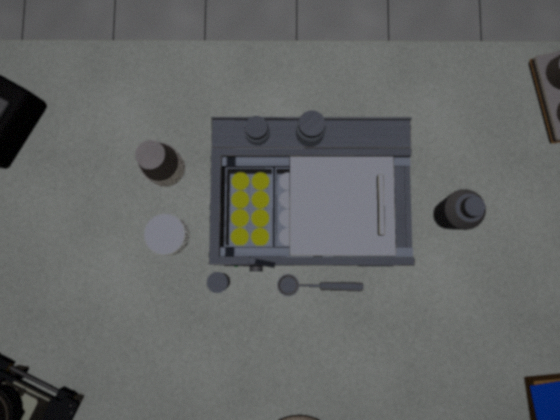

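View pics/side0.png

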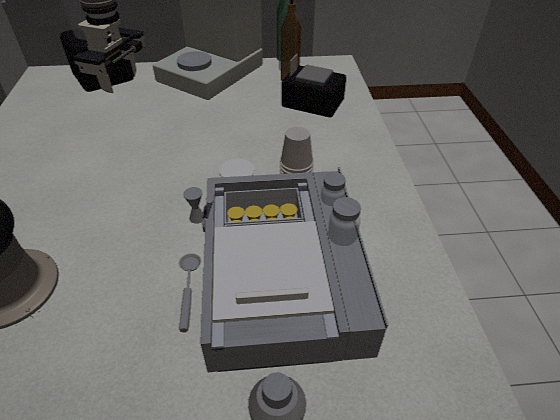

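Run:
```python
import cv2,pickle
d=pickle.load(open("c0.pkl","rb"))
f=d["top"]["frame"][105:305,195:425]
f=cv2.convertScaleAbs(cv2.resize(f,None,fx=3,fy=3,interpolation=cv2.INTER_CUBIC),alpha=1.5);cv2.imwrite("pics/t1.png",f[:600])
```

```text
(no output)
```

View pics/t1.png

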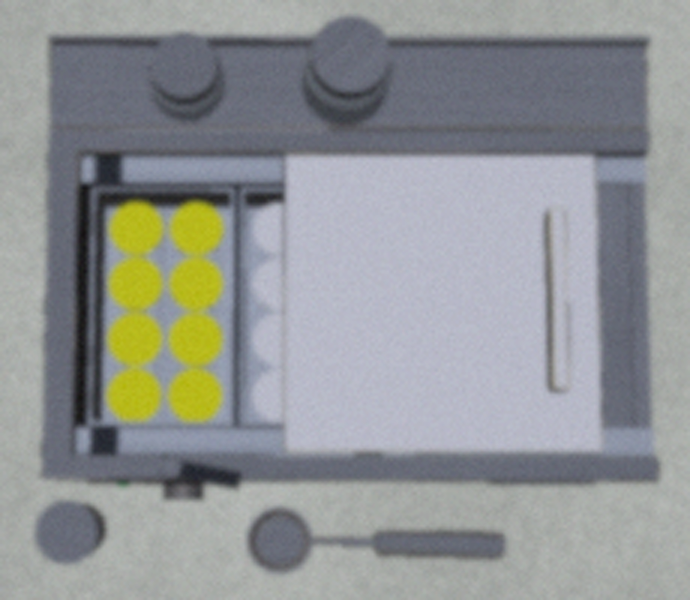

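```bash
cat > h.py <<'E'
import numpy as np,cv2
def ray(c,uv,z):
    K=c["K"];T=c["world_to_cam"];R=T[:3,:3];C=-R.T@T[:3,3]
    d=R.T@np.linalg.inv(K)@np.array([uv[0],uv[1],1.]);return C+d*(z-C[2])/d[2]
E
python3 - <<'E'
import pickle;from h import *
from scipy.optimize import least_squares
d=pickle.load(open("c0.pkl","rb"));c=d["top"]
P=lambda u,v,z:ray(c,(u/3+195-.33,v/3+105-.33),z)
L=[((80,153),118,(109.5,115.5)),((75,454),118,(-109.5,115.5)),((108,170),98,(99.5,95)),((104,440),98,(-99.5,95)),((42,476),118,(-127.5,138)),((658,480),118,(-127.5,-300)),((648,38),118,(190,-300)),((50,38),118,(190,138))]
W=np.array([P(*p,z)[:2] for p,z,_ in L]);M=np.array([m for *_,m in L])
def f(q):
    a=q[2];R=np.array([[np.cos(a),-np.sin(a)],[np.sin(a),np.cos(a)]]);return (M@R.T+q[:2]-W)
s=least_squares(lambda q:f(q).ravel(),[500,0,0],loss="soft_l1",f_scale=2);print(s.x,np.round(f(s.x),1).tolist())
a=s.x[2];R=np.array([[np.cos(a),-np.sin(a)],[np.sin(a),np.cos(a)]])
for n,p,z in[("c",(285,153),124),("c",(596,153),124),("c",(602,454),124),("c",(285,454),124),("ribt",(560,208),146),("ribb",(562,390),146),("piv",(183,467),124),("barend",(238,480),124),("jig",(68,530),85),("spoonL",(280,540),5),("shk",(820,310),170),("jars",(185,68),178),("jart",(348,55),203),]:
    w=P(*p,z);print(n,w.round(1),(R.T@(w[:2]-s.x[:2])).round(1))
E
```

```text
[5.72149291e+02 6.09638850e+01 4.01726333e-03] [[2.1, 1.1], [1.2, 1.0], [0.6, -0.9], [0.7, -1.1], [-1.2, 0.3], [0.8, -1.7], [-3.2, 0.9], [-3.6, 0.1]]
c [678.3  26.6 124. ] [106.  -34.8]
c [ 679.2 -198.   124. ] [ 106.  -259.3]
c [ 463.  -197.4  124. ] [-110.2 -258. ]
c [461.7  25.9 124. ] [-110.6  -34.7]
ribt [ 634.8 -167.   146. ] [  61.7 -228.2]
ribb [ 506.6 -165.9  146. ] [ -66.5 -226.6]
piv [452.2  97.8 124. ] [-119.8   37.3]
barend [443.3  58.9 124. ] [-128.8   -1.5]
jig [406.5 183.1  85. ] [-165.1  122.8]
spoonL [397.4  28.1   5. ] [-174.9  -32.2]
shk [ 560.6 -337.8  170. ] [ -13.2 -398.7]
jars [726.2  96.6 178. ] [154.2  35.1]
jart [728.7 -14.9 203. ] [156.2 -76.5]
```

Call:
servo_tool([
  [0,0,0],
  [0,0,0],
  [0,0,0],
  [0,0,0],
  [0,0,0],
  [0,0,0],
  [0,0,0],
  [0,0,0],
], spin=[0.0905,0.0905,0.0905,0.0905,0.0905,0.0905,0.0905,0.0905], hand=-1)

```text
time: 1.1
tool_pos: [220.5, 476.2, 226.3]
tcp_rot: [-3.141, 0.001, 1.566]
contact_force: [0.6, 0.1, 0.2]
grip_width: 16.6
finger_force: 0.0
```

Call:
servo_tool([
  [-0.211,0.109,0],
  [-0.211,0.109,0],
  [-0.211,0.109,0],
  [-0.211,0.109,0],
  [-0.211,0.109,0],
  [-0.211,0.109,0],
  [-0.211,0.109,0],
  [-0.211,0.109,0],
], spin=[0,0,0,0,0,0,0,0])

```text
time: 2.1
tool_pos: [395.3, 137.3, 226.6]
tcp_rot: [-3.141, -0.0, 1.571]
contact_force: [0.2, 0.5, 0.4]
grip_width: 0.3
finger_force: 0.0
```

Call:
servo_tool([
  [-0.211,0.109,0],
  [-0.211,0.109,0],
  [-0.211,0.109,0],
  [-0.211,0.109,0],
  [-0.211,0.109,0],
  [-0.211,0.109,0],
  [-0.211,0.109,0],
  [-0.211,0.109,0],
], spin=[0,0,0,0,0,0,0,0])

```text
time: 3.1
tool_pos: [569.6, -200.3, 226.2]
tcp_rot: [-3.141, -0.001, 1.57]
contact_force: [0.5, -0.3, 0.4]
grip_width: 0.5
finger_force: 0.0
```

Call:
servo_tool([
  [0,0,0.05],
  [0,0,0.1],
  [0,0,0.1],
  [0,0,0.1],
  [0,0,0.07],
  [0,0,0.04],
  [0,0,0],
  [0,0,0],
], spin=[0,0,0,0,0,0,0,0])

```text
time: 4.1
tool_pos: [569.7, -199.0, 135.4]
tcp_rot: [3.14, 0.0, 1.571]
contact_force: [-0.3, -0.1, -0.1]
grip_width: 0.3
finger_force: 0.0
```

Run:
```python
from plant import monitor, optics
import cv2,numpy as np
print(monitor.get_obs())
a=optics.capture("side")["frame"][160:400,160:400];b=optics.capture("wrist")["frame"]
cv2.imwrite("pics/s2.png",np.hstack([cv2.resize(a,(420,420)),cv2.resize(b,(380,285))[:420] if 0 else cv2.copyMakeBorder(cv2.resize(b,(380,285)),0,135,0,0,0)]))
```

```text
{'time': 4.1, 'joint_positions': array([-4.63105772e-01,  5.63814857e-01,  1.42699266e+00,  1.01670377e-04,
        1.14948254e+00, -4.62973366e-01]), 'dq': array([-0.00201707, -0.00370523, -0.00160956,  0.00022557,  0.00055807,
        0.00068442]), 'tau': array([ 3.60906101e-02, -5.21654177e+01, -2.26203775e+01,  5.35642449e-02,
        7.36959418e-02,  6.05060231e-04]), 'tool_pos': array([ 569.67485803, -199.02403479,  135.4227575 ]), 'tcp_rot': array([3.14038572e+00, 4.98692531e-04, 1.57062210e+00]), 'contact_force': array([-0.32103946, -0.07964705, -0.08061616]), 'moment': array([-0.03760915,  0.06204493, -0.00120973]), 'finger_force': 0.0, 'grip_width': 0.29407735245054806}
```

View pics/s2.png

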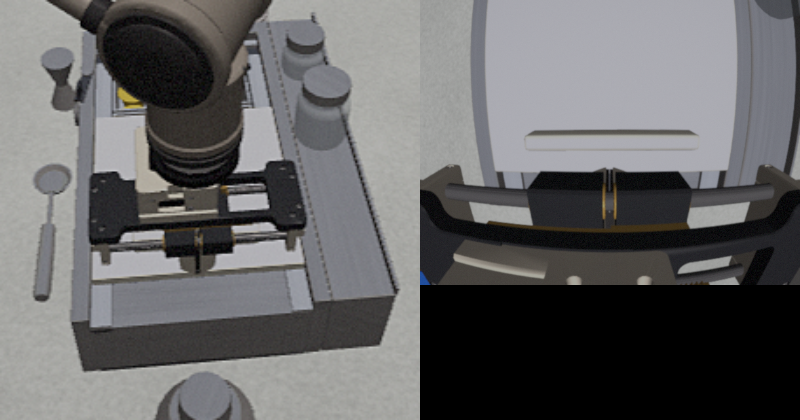

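Call:
servo_tool([
  [0,0,0.015],
  [0,0.003,0.0125],
  [0.06,0,0],
  [0.1,0,0],
  [0.1,0,0],
  [0.1,0,0],
  [0.1,0,0],
  [0.06,0,0],
], spin=[0,0,0,0,0,0,0,0])

```text
time: 5.2
tool_pos: [569.8, -93.2, 129.2]
tcp_rot: [-3.141, -0.0, 1.572]
contact_force: [0.7, -3.7, -2.5]
grip_width: 0.5
finger_force: 1.5
```

Call:
servo_tool([
  [0.04,0,0],
  [0.04,0,0],
  [0.04,0,0],
  [0.03,0,0],
  [0.02,0,0],
  [0.02,0,0],
  [0.01,0,0],
  [0,0,0],
], spin=[0,0,0,0,0,0,0,0])

```text
time: 6.2
tool_pos: [569.9, -54.5, 129.2]
tcp_rot: [3.142, -0.001, 1.571]
contact_force: [-0.3, -2.2, -1.7]
grip_width: 0.7
finger_force: 0.7
```

Steady sliding force; approaching home slowly now.

Call:
servo_tool([
  [0.02,0,0],
  [0.015,0,0],
  [0.01,0,0],
  [0.01,0,0],
  [0.01,0,0],
  [0.01,0,0],
  [0.01,0,0],
  [0,0,0],
], spin=[0,0,0,0,0,0,0,0])

```text
time: 7.2
tool_pos: [570.0, -37.5, 129.3]
tcp_rot: [3.141, -0.0, 1.571]
contact_force: [0.4, -1.6, -0.4]
grip_width: 0.5
finger_force: 0.8
```

Call:
servo_tool([
  [0.01,0,0],
  [0.01,0,0],
  [0.01,0,0],
  [0.005,0,0],
  [0,0,0],
  [0,0,0],
  [0,0,0],
  [0,0,0],
], spin=[0,0,0,0,0,0,0,0])

```text
time: 8.2
tool_pos: [571.0, -33.2, 129.5]
tcp_rot: [3.139, 0.004, 1.57]
contact_force: [2.7, -11.4, -3.2]
grip_width: 0.6
finger_force: 6.1
```

Call:
servo_tool([
  [-0.05,0,0],
  [-0.1,0,0],
  [-0.1,0,-0.1],
  [-0.1,0,-0.2],
  [-0.1,0,-0.2],
  [-0.1,0,-0.1],
  [0,0,0],
  [0,0,0],
], spin=[0,0,0,0,0,0,0,0])

```text
time: 9.2
tool_pos: [569.3, -140.4, 247.9]
tcp_rot: [-3.14, -0.002, 1.57]
contact_force: [0.0, 1.2, 0.1]
grip_width: 0.3
finger_force: 0.0
```

Run:
```python
from plant import monitor, optics
import cv2,numpy as np,pickle
print(monitor.get_obs()["contact_force"])
s=optics.capture("side");t=optics.capture("top");w=optics.capture("wrist");pickle.dump({"side":s,"top":t,"wrist":w},open("c1.pkl","wb"))
a=s["frame"][160:360,170:390];b=t["frame"][140:280,200:420]
cv2.imwrite("pics/s3.png",np.hstack([cv2.resize(a,(420,382),interpolation=2),cv2.resize(w["frame"],(380,382))]))
cv2.imwrite("pics/t3.png",cv2.convertScaleAbs(cv2.resize(b,None,fx=3.5,fy=3.5,interpolation=2),alpha=1.6))
```

```text
[0.00175586 1.18415509 0.09984072]
```

View pics/s3.png

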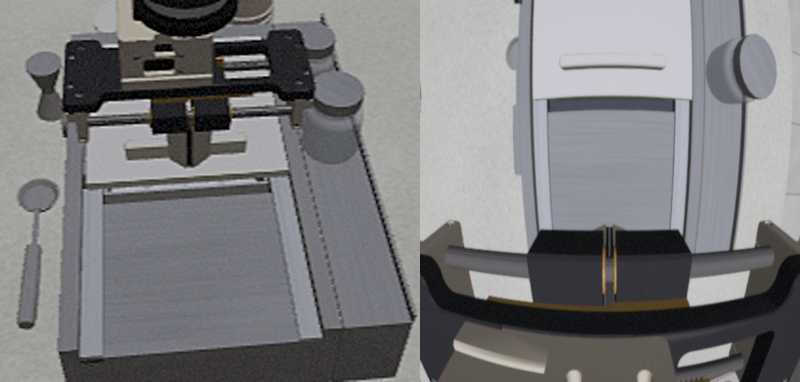

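View pics/t3.png

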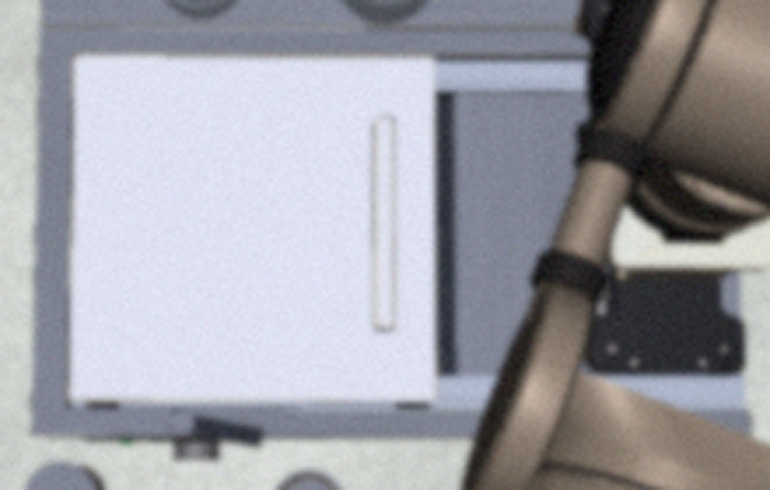

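Run:
```python
import pickle;from h import *
d=pickle.load(open("c1.pkl","rb"));c=d["side"];ims=[]
for z in(98,104):
    f=cv2.resize(c["frame"],None,fx=4,fy=4,interpolation=2)
    def pj(p):
        q=c["world_to_cam"]@np.array([*p,1.]);q=c["K"]@q[:3];return tuple(int(v) for v in (q[:2]/q[2]+.5)*4)
    o=np.array([571.5,63,z])
    for A in([(-107.5,-112.5,20),(107.5,-112.5,20),(107.5,-112.5,8),(-107.5,-112.5,8)],[(-65,-86,42),(65,-86,42),(65,-86,20),(-65,-86,20)]):
        cv2.polylines(f,[np.array([pj(o+a) for a in A])],True,(0,0,255),1)
    cv2.polylines(f,[np.array([pj(a) for a in [(462,-239,118),(462,176,118)]])],False,(0,255,0),1)
    ims.append(f[870:1070,840:1340])
# top-view stereo
cv2.imwrite("pics/pr.png",np.vstack(ims))
```

```text
(no output)
```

View pics/pr.png

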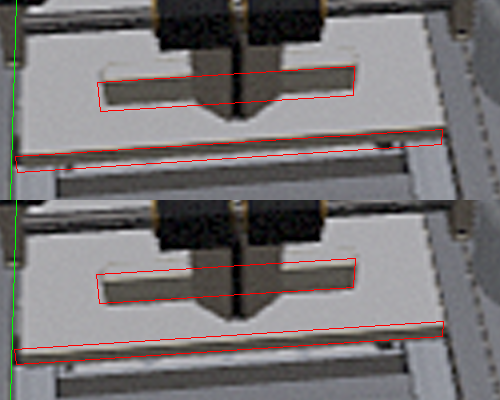

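Call:
servo_tool([
  [0.1,0,0],
  [0.2,0,0],
  [0.2,0,0],
  [0.2,0,0.05],
  [0.2,0,0.1],
  [0.1,0,0.15],
  [0,0,0.13],
  [0,0,0.06],
], spin=[0,0,0,0,0,0,0,0])

```text
time: 10.35
tool_pos: [568.7, 60.8, 149.7]
tcp_rot: [-3.139, -0.0, 1.572]
contact_force: [1.0, -0.3, 1.2]
grip_width: 0.4
finger_force: 0.0
```

Call:
servo_tool([
  [0,0,0.03],
  [0,0,0.01],
  [0,0,0.01],
  [0,0,0.005],
  [0,0,0.005],
  [0,0,0],
  [0,0,0],
  [0,0,0],
], spin=[0,0,0,0,0,0,0,0])

```text
time: 11.35
tool_pos: [570.0, 59.1, 139.3]
tcp_rot: [3.141, -0.0, 1.571]
contact_force: [0.1, -0.5, -0.0]
grip_width: 0.0
finger_force: 0.0
```

Call:
servo_tool([
  [0,0,0.02],
  [0,0,0.02],
  [0,0,0.02],
  [0,0,0.01],
  [0,0,0.005],
  [0,0,0.005],
  [0,0,0],
  [0,0,0],
], spin=[0,0,0,0,0,0,0,0])

```text
time: 12.35
tool_pos: [570.0, 59.1, 123.3]
tcp_rot: [3.141, -0.0, 1.571]
contact_force: [-0.2, 0.1, -0.3]
grip_width: 0.4
finger_force: 0.0
```

Call:
servo_tool([
  [0,0,0.005],
  [0,0,0.005],
  [0,0,0.005],
  [0,0,0.005],
  [0,0,0.005],
  [0,0,0.005],
  [0,0,0],
  [0,0,0],
], spin=[0,0,0,0,0,0,0,0])

```text
time: 13.35
tool_pos: [570.0, 59.1, 118.3]
tcp_rot: [3.141, 0.0, 1.571]
contact_force: [-2.9, -0.4, 6.7]
grip_width: 0.4
finger_force: 3.7
```

Call:
servo_tool([
  [0,0,-0.1],
  [0,0,-0.2],
  [0,-0.2,0],
  [0,-0.2,0],
  [0,-0.2,0],
  [0,-0.2,0.05],
  [0,0,0.1],
  [0,0,0],
], spin=[0,0,0,0,0,0,0,0])

```text
time: 14.35
tool_pos: [409.2, 59.2, 146.7]
tcp_rot: [-3.14, -0.0, 1.571]
contact_force: [1.1, 1.6, -1.1]
grip_width: 0.3
finger_force: 0.0
```

Run:
```python
from plant import monitor, optics
import cv2,numpy as np,pickle
print(monitor.get_obs()["tool_pos"])
w=optics.capture("wrist");s=optics.capture("side");pickle.dump({"wrist":w,"side":s},open("c2.pkl","wb"))
cv2.imwrite("pics/w4.png",np.hstack([cv2.resize(w["frame"],(480,360)),cv2.resize(s["frame"][170:310,170:290],(309,360),interpolation=2)]))
```

```text
[409.15244974  59.18827222 146.73965517]
```

View pics/w4.png

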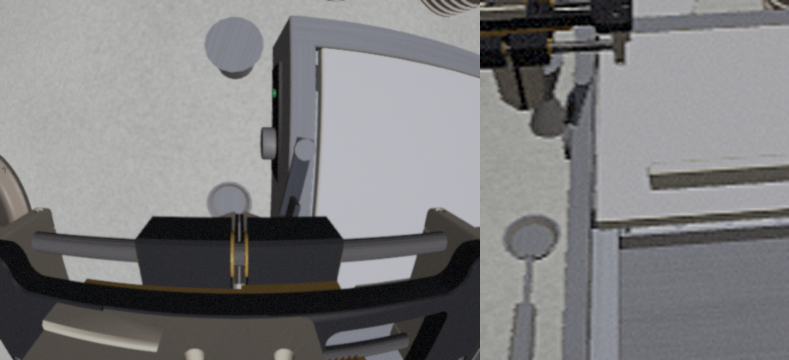

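Call:
servo_tool([
  [0,0,0.05],
  [0,0,0.045],
  [0,0.03,0],
  [0,0.03,0],
  [0,0.03,0],
  [0,0.03,0],
  [0,0.03,0],
  [0,0.02,0],
], spin=[0,0,0,0,0,0,0,0])

```text
time: 15.45
tool_pos: [444.3, 59.2, 128.2]
tcp_rot: [-3.142, -0.0, 1.571]
contact_force: [-0.8, -0.5, 0.1]
grip_width: 0.5
finger_force: 0.4
```

Call:
servo_tool([
  [0.01,0.025,0],
  [0.01,0.025,0],
  [0.016,0.027,0],
  [0.016,0.027,0],
  [0.024,0.024,0],
  [0.024,0.024,0],
  [0,0,0],
  [0,0,0],
], spin=[0,0,0,0,0,0,0,0])

```text
time: 16.45
tool_pos: [474.5, 79.2, 128.3]
tcp_rot: [3.141, -0.0, 1.571]
contact_force: [0.2, -0.8, -0.1]
grip_width: 0.3
finger_force: 0.0
```

Run:
```python
from plant import monitor, optics
import cv2,numpy as np
w=optics.capture("wrist");s=optics.capture("side")
cv2.imwrite("pics/w5.png",np.hstack([cv2.resize(w["frame"],(480,360)),cv2.resize(s["frame"][170:310,170:290],(309,360),interpolation=2)]))
```

```text
(no output)
```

View pics/w5.png

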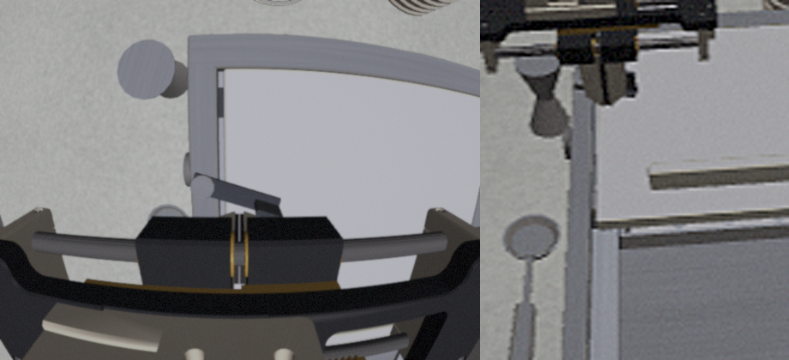

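Call:
servo_tool([
  [0.02,0.02,0],
  [0.02,0.02,0],
  [0.015,0.01,0],
  [0.01,0,0],
  [0.01,0,0],
  [0.005,0,0],
  [0,0,0],
  [0,0,0],
], spin=[0,0,0,0,0,0,0,0])

```text
time: 17.55
tool_pos: [484.8, 93.0, 128.3]
tcp_rot: [3.141, 0.004, 1.571]
contact_force: [1.0, -10.8, -1.1]
grip_width: 0.3
finger_force: 5.7
```

Call:
servo_tool([
  [-0.04,0,0],
  [-0.06,0,0],
  [0,0,-0.1],
  [0,0,-0.2],
  [-0.1,0,-0.2],
  [-0.2,-0.1,-0.1],
  [-0.2,-0.1,0],
  [0,0,0],
], spin=[0,0,0,0,0,0,0,0])

```text
time: 18.55
tool_pos: [443.4, -26.9, 248.6]
tcp_rot: [3.141, 0.0, 1.567]
contact_force: [-0.0, 0.8, 0.6]
grip_width: 0.6
finger_force: 0.0
```

Run:
```python
from plant import monitor, optics
import cv2,numpy as np
print(monitor.get_obs()["contact_force"])
w=optics.capture("top");s=optics.capture("side")
cv2.imwrite("pics/w6.png",np.hstack([cv2.resize(w["frame"][110:310,130:410],(480,343),interpolation=2),cv2.resize(s["frame"][150:310,170:310],(300,343),interpolation=2)]))
```

```text
[-0.0413772   0.83176687  0.63083574]
```

View pics/w6.png

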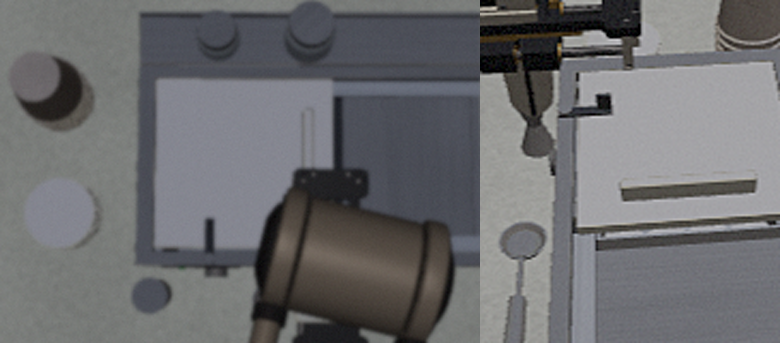

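The catch stands square across the cover's edge (top view, bar at about (210,235)), the cover is home, and the bystanders are where they were.

```bash
python3 -c "
from plant import workorder
print(workorder.close_job())"
```

```text
the job is handed in; nothing more can be done
None
```

The cover is pushed home and level with the rim, the turn-catch is swung to its stop across the cover's edge, nothing around it was moved, and the job was handed in at about 19 s of robot time; no verdict came back.

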